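# Lock a telescopic stand leg at its length mark and keep hold of it

### The arm

A 7-joint arm with a two-finger parallel gripper is mounted at the origin on the work surface. World frame = base frame: x ahead of the robot, y to its left, z up, the work surface at z = 0. Lengths are in m, angles in rad, forces in N, time in s.
With the tool pointing down it reaches from about 0.4 to 0.875 m from the base axis. Payload 19.3 kg.
Tool frame: the origin (TCP) lies midway between the tips of the shut fingers; the grasp point (between the pads) lies 19 mm behind it; z points along the fingers, y is the direction in which the jaws open and shut (so a half turn about z gives the same grasp; the last joint's range is limited). The gripper opens to 85 mm and grips with 20 to 120 N. Pads are 22 mm wide; open, the fingers measure 114 mm over their backs; the gripper's body (76 mm by 85 mm) begins 54 mm behind the grasp point. The pads swing forward as they close: fully open they stand 13 mm farther back than shut.
Start: joints at [-1.248, 0.521, -0.036, 1.599, 0.021, 1.021, -0.113], TCP at [0.239, 0.577, 0.231] pointing down, gripper open.
Joint ranges: [-2.91, 2.91], [-0.3, 2.13], [-1.5, 1.42], [0.17, 2.43], [-1.26, 4.41], [0.16, 1.93], [-2.52, 2.52]. Speed limits (rad/s): [1.89, 1.89, 2.39, 2.39, 3.01, 3.01, 3.01].

### API

Orientations are given as [roll, pitch, yaw] about the fixed x, y, z axes, in that order (R = Rz(yaw) Ry(pitch) Rx(roll)).
In Python, from workcell import bot, eyes gives the robot as it stands. The module is installed in compiled form; this text tells all that it offers.
- The arm moves only by the shell command python3 -m jog 'ROWS' [FORCE]. ROWS is JSON, a list of rows, each an object with "delta_pos": the shift along the world's x, y, z in mm, a list of three; "spin": the turn about the world's z in rad; "claw": the closure, from 0 (fully open) to 1 (shut). In form: [{"delta_pos": [tx, ty, tz], "spin": spin, "claw": claw}, ...]. A call has 1 to 8 rows; each row is the pose to reach, as a shift and turn from the pose measured when the call began; what a row does not reach only later rows make up. A row lasts 1/10 s, in which the tool goes at most 50 mm and 8.59 degrees, less where a joint would pass 70% of its speed; a pose out of reach is approached as far as the arm can. A call with a gripper value outside its range is refused whole. The fingers move at their own pace and stop on an object; FORCE is the grip in N (left out, the last holds). Time passes only in rows, so rows that repeat a pose let the fingers close. It gives the time, the measured TCP pose, the force and the opening at its end, in the units of the state.
- bot.observe(): the state, without advancing time (a new reading comes with each control period).
- eyes.grab_frame(name): name is "side" or "top" or "wrist"; returns the picture (480x640x3 uint8, blue, green, red); there is no depth.
- eyes.camera_params(name): a dict with "fx", "fy", "cx", "cy" (pixels), "origin" and "attitude" of the camera in the world. Camera axes: x right, y up, looking along -z (the intrinsics and any distortion apply to the point x, -y, -z); pixel columns grow to the right and rows downward; lengths in m; the calibration is good to about 2 mm. The wrist camera is an equidistant fisheye: a pixel r from the principal point sees the ray r / f radians off the axis. A picture is of the moment at which its call begins: read the wrist's pose just before it. camera_params takes no time and is no camera call; for the wrist camera it gives the pose at the moment of the call.
- bot.job_done(): hands the job in, once; it reports no verdict.
The state is a dict: "clock": time; "qpos": joint angles; "qd": joint speeds; "joint_efforts": joint torques, N m; "position": TCP position; "tool_rot": TCP orientation; "force": force on the tool from outside, world axes, zero at the start; "moment": the same for the moment, N m; "grip_width": finger opening in m.
Only numpy, scipy, OpenCV 4.12 (cv2) and the standard library are available. Lean on these libraries where they do the work, as an engineer would, in place of code of your own. Each camera call takes 0.05 s, during which the arm holds its last target. There are 200 camera calls.

### The job

Pull the spring-loaded sliding leg of the display stand out by its cross-bar until the middle of the bar lines up with the upright marker blade on the rule, and hold it there. Only then, still holding the leg at the mark, squeeze its cam lever fully closed against the leg between the two fingers. Finish while holding: keep the lever and the rubber pad on the opposite side of the leg squeezed together, with the leg still at the mark; leave everything else on the table alone.

Things in the scene. Friction and masses are not known exactly. Their poses are not given: they have to be found in the camera images.
- stand: Grey board fixed to the table, 390 x 200 x 15 mm, origin at its underside's centre. x = direction the leg pulls out, +y = cam lever's side, z up. A fixed 14 mm rod runs along x at y 0, 50 mm above the table, from a head block (top 77 mm above table, x -188 to -152) to an end block (71 mm, x 157 to 179). Fingertips have free room beside the leg down to 16 mm above the table.
- leg (a joint): Pull-out of the sliding leg in m along the board's x, 0 (pushed in, its start) to 0.15. A spring draws it back with 3 N at 0, 4.5 N at 0.12, more than friction, so it returns when let go. The leg is a square aluminium sleeve on the rod, 110 mm long, 20 mm wide, 28 mm high, with a cross-bar on its outer end.
- bar_mid (a point): Centre of the cross-bar: aluminium, 16 mm thick (x), 120 mm long (y), 28 mm high, dark rubber ends, centre 50 mm above the table; axes as the board. Open fingers that straddle leg and lever can push it out by its inner face, 8 mm from this point towards the head block. At pull-out q it is at x = -17 mm + q, y = 0 on the board.
- mark (a point): Edge, facing the leg, of the marker: a steel blade 4 mm thick (x), 12 mm wide (y), on a black foot on the rule, top 72 mm above the table. The point is 50 mm above the table, at y = -76 mm on the board; axes as the board. The leg is at the mark when bar_mid and this point are level along the board's x.
- cam_lever (a joint): Cam lever angle in rad: 0 fully closed (parallel to the leg, against it), 0.2 to 0.28 open at the start, stop at 0.35. Upright hinge pin on the leg, 68 mm behind the cross-bar's middle, 15 mm to +y of the leg's centre line; the lever points from it to the cross-bar and swings out to +y. Friction (1 N at its end) keeps it where it is left.
- lever_end (a point): Free end of the cam lever, half-way up. The lever is a steel plate, 52 x 9 x 24 mm; this point is 55 mm from the hinge pin, 50 mm above the table, x along the lever. Closed, lever, leg and pad are 34 mm wide together, y -14 to +20 mm on the board; open, at most 52 mm wide (to y +38 mm). Closed, its free end is 5 mm short of the bar's inner face.
- tape_roll: Bystander: roll of tape, 52 mm across, 20 mm high, on the board; origin under its centre.
- cleaner: Bystander: white bottle, 66 mm across, 190 mm high.
- spray_can: Bystander: grey can, 54 mm across, 160 mm high.
- carton: Bystander: cardboard carton 160 x 100 x 70 mm.
- driver: Bystander: screwdriver lying on the table.
- spanner: Bystander: spanner lying on the table.
- screw_jar: Bystander: clear jar with a metal lid, 60 mm across, 70 mm high.
- pad_mid (a point): Rubber pad 60 x 4 x 24 mm on the leg's side away from the lever; the point is at the centre of its outer face, 50 mm above the table. That face is 14 mm from the leg's centre line (y = -14 mm). It spans 71 to 11 mm behind the cross-bar's middle and moves with the leg.

How it is judged:
By the outcome, as a careful person would: the job done as asked, in the order asked, and still so for the second after the job is handed in, while the arm keeps its last pose, push and grip.
It also fails if it takes over 32 s, if anything falls off the work surface, if the arm or the gripper's body presses on something with over 40 N, if the wrist force passes 120 N, or if a joint passes its speed limit or range.

## Working session

There is one attempt and no reset: what is moved stays moved. The work goes in short steps, Python scripts to look and compute and a shell command to move; the robot and the scene stay as the last step left them, time stands still between calls to the robot, and variables do not carry over. Pictures are saved under pics/ and viewed, about 8 in all and at most 12, crops included, and the job is handed in when it is done.

```bash
mkdir -p pics
python3 - <<'E'
from workcell import bot, eyes
import cv2, numpy as np
s=bot.observe(); print({k:np.round(v,3).tolist() for k,v in s.items()})
for n in ("top","side"):
    im=eyes.grab_frame(n); cv2.imwrite(f"pics/{n}0.png",im)
    print(n,eyes.camera_params(n))
print(eyes.camera_params("wrist"))
E
```

```text
{'clock': 0.0, 'qpos': [-1.248, 0.522, -0.036, 1.6, 0.021, 1.021, -0.113], 'qd': [-0.0, 0.0, 0.003, 0.001, -0.003, -0.002, -0.001], 'joint_efforts': [0.0, -92.711, 1.98, -36.993, 0.018, 0.008, 0.0], 'position': [0.239, 0.577, 0.231], 'tool_rot': [-3.141, 0.0, 2.749], 'force': [0.16, 0.098, 0.351], 'moment': [-0.027, 0.026, -0.03], 'grip_width': 0.085}
top {'fx': 557.7512314411708, 'fy': 557.7512314411708, 'cx': 318.59417974120225, 'cy': 246.46482072272218, 'origin': array([ 0.31745634, -0.00704442,  1.42520374]), 'attitude': array([ 0.15092943,  0.00786388, -1.55691573])}
side {'fx': 438.4399548091942, 'fy': 438.4399548091942, 'cx': 320.81928978310276, 'cy': 235.53954422473979, 'origin': array([-0.18017128, -0.75386595,  0.63904174]), 'attitude': array([ 1.0571469 ,  0.02107723, -0.76367396])}
{'fx': 371.64829954431775, 'fy': 371.64829954431775, 'cx': 319.64827884686486, 'cy': 236.83969337134425, 'origin': array([0.17169019, 0.60619891, 0.37320752]), 'attitude': array([-0.29229715,  0.00159027,  1.17875989])}
```

View pics/top0.png

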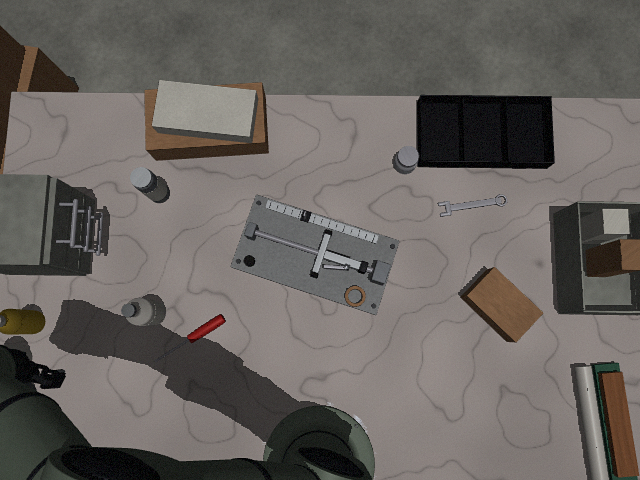

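View pics/side0.png

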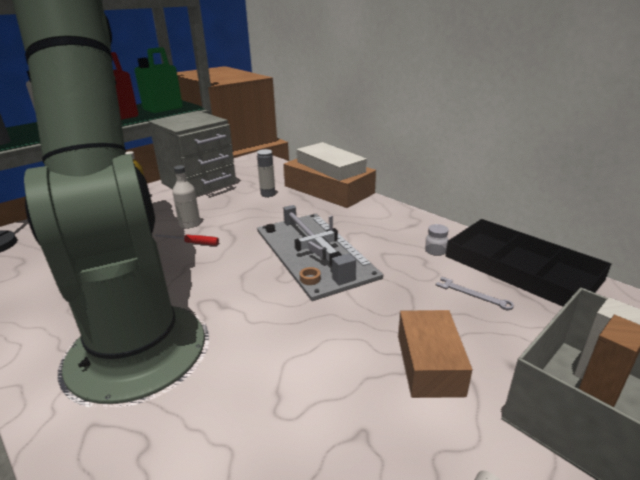

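The top view shows the board at about (235–398, 195–315). The head block is at right (378,270), the end block at left (250,230), the cross-bar at (322,252), the lever at (335,267) and the marker at (305,215). The side view agrees. Next I'll zoom in and fit the board pose.

```bash
cat > h.py <<'E'
import numpy as np, cv2
from scipy.spatial.transform import Rotation as Ro
from workcell import bot, eyes
def ray(p,u,v,fish=False):
    x,y=(u-p['cx'])/p['fx'],(v-p['cy'])/p['fy']
    if fish:
        r=np.hypot(x,y); k=np.sin(r)/r if r>1e-9 else 1; d=np.array([x*k,y*k,np.cos(r)])
    else: d=np.array([x,y,1.])
    d=Ro.from_euler('xyz',p['attitude']).as_matrix()@(d*[1,-1,-1]); return np.array(p['origin']),d/np.linalg.norm(d)
def onz(p,u,v,z,fish=False):
    o,d=ray(p,u,v,fish); return o+d*(z-o[2])/d[2]
def proj(p,P,fish=False):
    c=(Ro.from_euler('xyz',p['attitude']).as_matrix().T@(np.atleast_2d(P)-p['origin']).T).T*[1,-1,-1]
    if fish:
        n=np.hypot(c[:,0],c[:,1]); t=np.arctan2(n,c[:,2]); q=c[:,:2]*(t/np.maximum(n,1e-9))[:,None]
    else: q=c[:,:2]/c[:,2:]
    return q*[p['fx'],p['fy']]+[p['cx'],p['cy']]
E
python3 - <<'E'
from h import *
im=cv2.imread('pics/top0.png')[185:325,225:410]
cv2.imwrite('pics/topc.png',cv2.resize(im,None,fx=4,fy=4,interpolation=cv2.INTER_CUBIC))
E
```

```text
(no output)
```

View pics/topc.png

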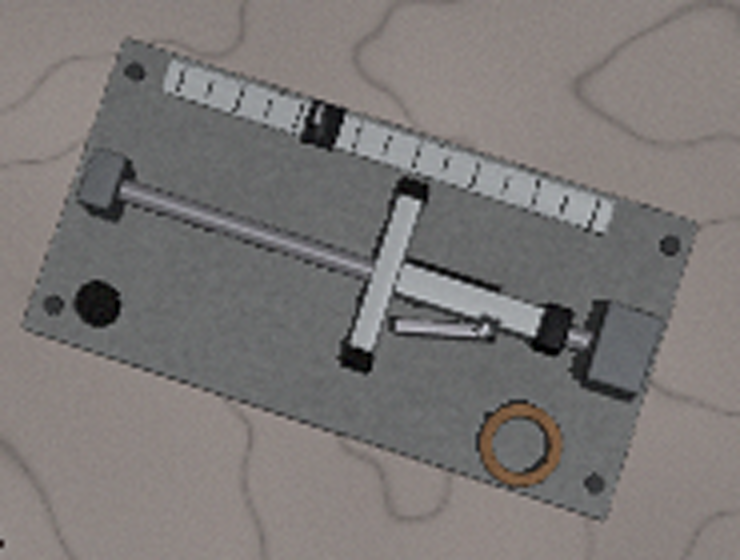

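The crop shows the board's top corners at (125,38), (697,222), (604,520) and (22,327) in crop pixels. The bar runs from (412,187) to (356,358), the lever's free end is at (393,325), and the marker is at about (322,122).

```bash
cat >> h.py <<'E'
def fitboard(W,L):
    # W Nx2 world, L Nx2 board -> yaw, origin
    W=np.array(W);L=np.array(L);a=W-W.mean(0);b=L-L.mean(0)
    th=np.arctan2((b[:,0]*a[:,1]-b[:,1]*a[:,0]).sum(),(a*b).sum())
    R=np.array([[np.cos(th),-np.sin(th)],[np.sin(th),np.cos(th)]])
    o=W.mean(0)-R@L.mean(0); return th,o,R,W-(o+L@R.T)
E
python3 - <<'E'
from h import *
p=eyes.camera_params('top')
f=lambda c:(np.array(c)+.5)/4-.5+[225,185]
c=[(125,38),(697,222),(604,520),(22,327)]
W=[onz(p,*f(x),.015)[:2] for x in c]
th,o,R,res=fitboard(W,np.array([[195,-100],[-195,-100],[-195,100],[195,100]])/1e3)
print(th,o,res*1e3)
for n,x,z in (('barA',(412,187),.064),('barB',(356,358),.064),('lev',(393,325),.062),('mark',(322,105),.072),('tape',(520,444),.035)):
    print(n,(R.T@(onz(p,*f(x),z)[:2]-o)*1e3).round(1))
for b in ((-.047,.006),(-.2,0),(.2,0)): print(b,o+R@b)
# bystanders
for n,x,z in (('cleaner',(150,300),.1),('can',(140,175),.16)): print(n,onz(p,*x,z))
E
```

```text
1.2654044550974377 [0.51404453 0.01669602] [[-0.88123888 -0.80851856]
 [-0.01210015  1.16681187]
 [ 0.58016976  0.75984035]
 [ 0.31316927 -1.11813367]]
barA [-16.  -55.8]
barB [-16.6  56. ]
lev [-31.6  29.4]
mark [ 52.7 -86. ]
tape [-128.9   72.4]
(-0.047, 0.006) [ 0.49419081 -0.02632526]
(-0.2, 0) [ 0.45391114 -0.17404982]
(0.2, 0) [0.57417792 0.20744186]
cleaner [0.38520132 0.40468274 0.1       ]
can [0.67399657 0.42693607 0.16      ]
```

```bash
python3 -m jog '[{"delta_pos":[0,0,35],"spin":0,"claw":0},{"delta_pos":[10,-20,65],"spin":-0.1,"claw":0},{"delta_pos":[28,-65,70],"spin":-0.22,"claw":0},{"delta_pos":[47,-108,70],"spin":-0.35,"claw":0},{"delta_pos":[66,-152,70],"spin":-0.48,"claw":0},{"delta_pos":[85,-196,70],"spin":-0.61,"claw":0},{"delta_pos":[104,-240,70],"spin":-0.74,"claw":0},{"delta_pos":[122,-283,70],"spin":-0.87,"claw":0}]' 40; python3 -m jog '[{"delta_pos":[19,-44,0],"spin":-0.13,"claw":0},{"delta_pos":[38,-88,0],"spin":-0.26,"claw":0},{"delta_pos":[57,-132,0],"spin":-0.39,"claw":0},{"delta_pos":[76,-176,0],"spin":-0.5,"claw":0},{"delta_pos":[95,-220,-10],"spin":-0.6,"claw":0},{"delta_pos":[114,-264,-30],"spin":-0.61,"claw":0},{"delta_pos":[130,-305,-60],"spin":-0.61,"claw":0},{"delta_pos":[133,-313,-80],"spin":-0.61,"claw":0}]'
```

```text
clock: 0.9
position: [0.3615, 0.2921, 0.3007]
tool_rot: [-3.14, -0.0, 1.873]
force: [1.1, 0.1, -0.1]
grip_width: 0.0852
clock: 1.7
position: [0.495, -0.025, 0.2196]
tool_rot: [-3.141, 0.001, 1.259]
force: [-0.3, 2.2, -0.3]
grip_width: 0.0853
```

Run:
```python
from h import *
import json
p=eyes.camera_params('wrist'); im=eyes.grab_frame('wrist'); cv2.imwrite('pics/w1.png',im)
print(p, bot.observe()['position'], bot.observe()['tool_rot'])
import pickle; pickle.dump(p,open('w1.pkl','wb'))
```

```text
{'fx': 371.64829954431775, 'fy': 371.64829954431775, 'cx': 319.64827884686486, 'cy': 236.83969337134425, 'origin': array([0.51789542, 0.0458683 , 0.36190473]), 'attitude': array([-0.29412413,  0.00043087, -0.31081726])} [ 0.49371491 -0.02496891  0.21662152] [-3.13767913  0.00321097  1.25914554]
```

View pics/w1.png

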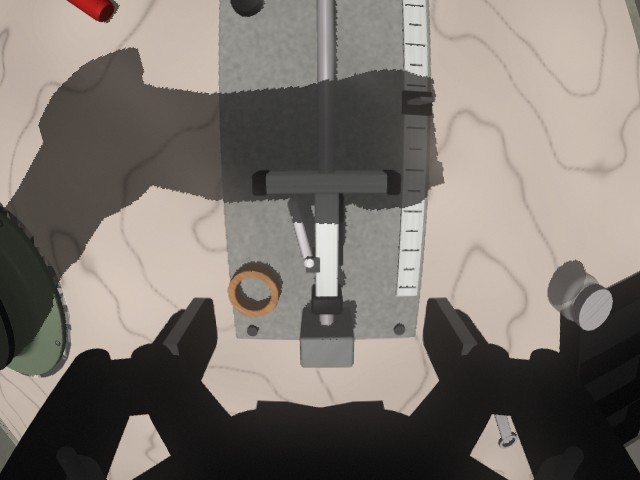

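The wrist view shows the bar at (253–400, 182), the lever from (308,262) to (296,203), the tape roll at (254,293), and the marker at about (418,103). I'll zoom on the marker with the model overlaid.

Run:
```python
from h import *
import pickle
p=pickle.load(open('w1.pkl','rb')); im=cv2.imread('pics/w1.png')
g=cv2.convertScaleAbs(im[75:215,240:440],alpha=1.7,beta=20)
cv2.imwrite('pics/w1c.png',cv2.resize(g,None,fx=4,fy=4,interpolation=cv2.INTER_CUBIC))
th=1.2654;o=np.array([.51404,.0167]);R=np.array([[np.cos(th),-np.sin(th)],[np.sin(th),np.cos(th)]])
def P(x,y,z): return np.r_[o+R@(np.array([x,y])/1e3),z/1e3]
for n,a in (('bar out top L',(-9,60,64)),('bar out R',(-9,-60,64)),('bar in L',(-25,60,64)),('bar in R',(-25,-60,64)),('corner HL',(-195,100,15)),('corner HR',(-195,-100,15))):
    u=proj(p,P(*a),True)[0]; print(n,u.round(1),'crop',((u-[240,75])*4).round(0))
```

```text
bar out top L [252.6 175.7] crop [ 50. 403.]
bar out R [399.8 175.2] crop [639. 401.]
bar in L [253.3 194.9] crop [ 53. 480.]
bar in R [399.  194.4] crop [636. 478.]
corner HL [235.8 339.2] crop [ -17. 1057.]
corner HR [414.7 338. ] crop [ 699. 1052.]
```

View pics/w1c.png

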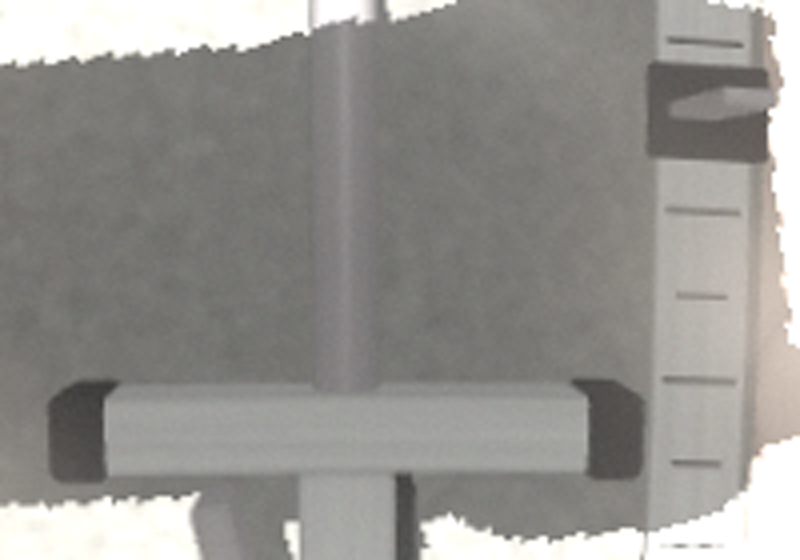

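The marker blade's top face spans crop (725–772, 87–108), with its leg-facing edge at about y=108. The bar edges agree with the model to about 1 px.

Run:
```python
from h import *
import pickle
p=pickle.load(open('w1.pkl','rb'))
th=1.2654;o=np.array([.51404,.0167]);R=np.array([[np.cos(th),-np.sin(th)],[np.sin(th),np.cos(th)]])
for n,c,z in (('near top',(750,108),.072),('far top',(750,88),.072),('near topL',(727,110),.072),('base L near',(672,116),.022),('bar in',(345,476),.064),('bar out',(345,388),.064)):
    u=(np.array(c)+.5)/4-.5+[240,75]; print(n,((R.T@(onz(p,*u,z,True)[:2]-o))*1e3).round(1))
for a in ((-42,4),(-36,3)): print(a,o+R@(np.array(a)/1e3))
```

```text
near top [ 51.7 -79.4]
far top [ 55.8 -79.3]
near topL [ 51.  -74.6]
base L near [ 52.7 -75.2]
bar in [-24.6   0.5]
bar out [-6.6  0.4]
(-42, 4) [ 0.4975969  -0.02215389]
(-36, 3) [ 0.50035465 -0.01673219]
```

```bash
python3 -m jog '[{"delta_pos":[4,2,-40],"spin":0.006,"claw":0},{"delta_pos":[4,2,-80],"spin":0.006,"claw":0},{"delta_pos":[4,2,-115],"spin":0.006,"claw":0},{"delta_pos":[4,2,-145],"spin":0.006,"claw":0},{"delta_pos":[4,2,-170],"spin":0.006,"claw":0},{"delta_pos":[4,2,-189],"spin":0.006,"claw":0},{"delta_pos":[4,2,-189],"spin":0.006,"claw":0}]'
python3 - <<'E'
from h import *
import pickle
p=eyes.camera_params('wrist'); im=eyes.grab_frame('wrist'); cv2.imwrite('pics/w2.png',im); pickle.dump(p,open('w2.pkl','wb'))
s=bot.observe();print(s['position'],s['tool_rot'],s['force'])
E
```

```text
clock: 2.45
position: [0.4965, -0.0224, 0.026]
tool_rot: [-3.134, 0.004, 1.266]
force: [1.1, 0.4, 0.0]
grip_width: 0.0853
[ 0.49714124 -0.02262801  0.02732051] [-3.13579909  0.00366267  1.26541941] [0.01674818 0.59200754 0.82987871]
```

View pics/w2.png

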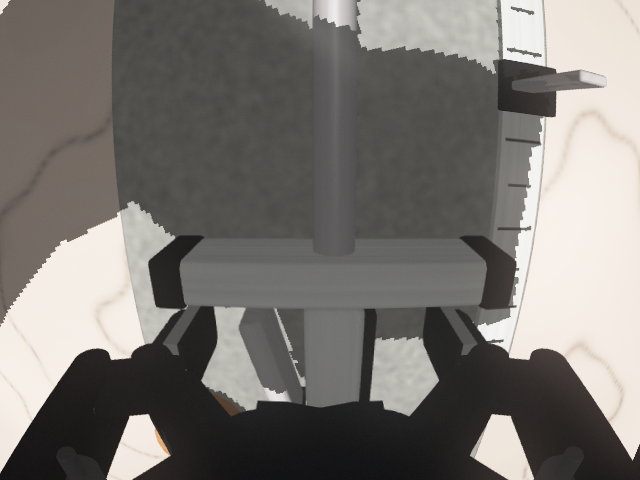

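The fingers straddle the leg and lever just behind the bar, which spans (150–517, 237–308). The marker blade top is at (545–605, 80). Now pushing most of the way.

```bash
python3 -m jog '[{"delta_pos":[1.5,4.8,0],"spin":0,"claw":0},{"delta_pos":[4.5,14.3,0],"spin":0,"claw":0},{"delta_pos":[8.4,26.7,0],"spin":0,"claw":0},{"delta_pos":[12.3,39.1,0],"spin":0,"claw":0},{"delta_pos":[15.6,49.6,0],"spin":0,"claw":0},{"delta_pos":[18,57.2,0],"spin":0,"claw":0},{"delta_pos":[18,57.2,0],"spin":0,"claw":0},{"delta_pos":[18,57.2,0],"spin":0,"claw":0}]'
python3 - <<'E'
from h import *
import pickle
p=eyes.camera_params('wrist'); im=eyes.grab_frame('wrist'); cv2.imwrite('pics/w3.png',im); pickle.dump(p,open('w3.pkl','wb'))
s=bot.observe();print(s['position'],s['tool_rot'],s['force'])
th=1.2654;o=np.array([.51404,.0167]);R=np.array([[np.cos(th),-np.sin(th)],[np.sin(th),np.cos(th)]])
print('tcp board',R.T@(s['position'][:2]-o)*1e3)
E
```

```text
clock: 3.3
position: [0.5152, 0.0346, 0.0275]
tool_rot: [-3.136, 0.004, 1.266]
force: [-0.8, -3.2, 1.5]
grip_width: 0.0854
[0.51504883 0.03426158 0.0274197 ] [-3.13584167  0.00382696  1.26529786] [-0.74338141 -3.48653835  2.18408465]
tcp board [17.05229132  4.31811456]
```

View pics/w3.png

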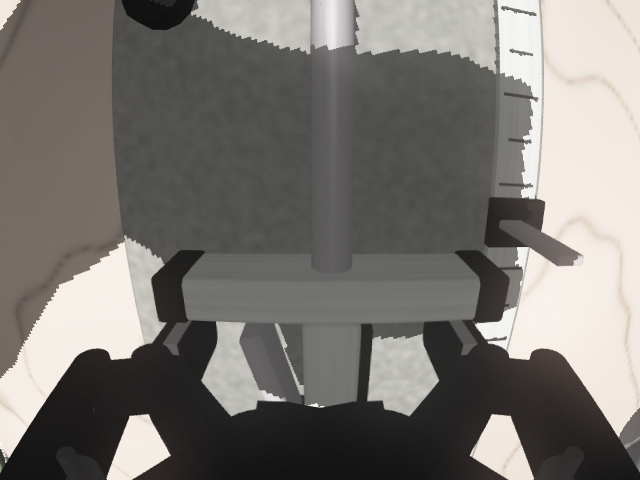

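Contact is made at about 3.5 N. The bar's top face is at about v 279–322 and the blade runs from (500,222) at its foot to (583,263) at its top. I'll zoom on both.

Run:
```python
from h import *
im=cv2.imread('pics/w3.png')
g=cv2.convertScaleAbs(im[190:340,420:600],alpha=1.6,beta=20)
cv2.imwrite('pics/w3c.png',cv2.resize(g,None,fx=4,fy=4,interpolation=cv2.INTER_CUBIC))
```

```text
(no output)
```

View pics/w3c.png

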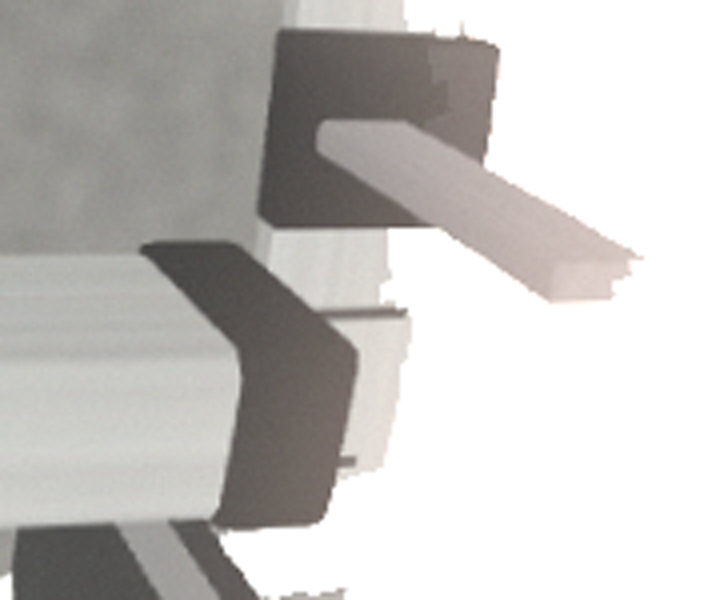

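The near top edge of the blade is at crop (550–612, 299). The bar's top face has its outer edge at y≈352 and inner edge at y≈526.

Run:
```python
from h import *
import pickle
p=pickle.load(open('w3.pkl','rb'))
th=1.2654;o=np.array([.51404,.0167]);R=np.array([[np.cos(th),-np.sin(th)],[np.sin(th),np.cos(th)]])
for n,c,z in (('near topL',(550,300),.072),('near topR',(612,298),.072),('far topL',(557,263),.072),('base near L',(317,150),.022),('bar out',(200,352),.064),('bar out end',(350,352),.064),('bar in',(200,526),.064),('bar in end',(320,526),.064)):
    u=(np.array(c)+.5)/4-.5+[420,190]; print(n,((R.T@(onz(p,*u,z,True)[:2]-o))*1e3).round(1))
```

```text
near topL [ 53.1 -73.7]
near topR [ 53.  -80.7]
far topL [ 56.3 -73.7]
base near L [ 51.8 -75.6]
bar out [ 46.1 -44.9]
bar out end [ 45.7 -59.3]
bar in [ 29.6 -47.7]
bar in end [ 28.8 -59.9]
```

```bash
python3 -m jog '[{"delta_pos":[1.5,4.8,0],"spin":0,"claw":0},{"delta_pos":[3,9.5,0],"spin":0,"claw":0},{"delta_pos":[4.4,14,0],"spin":0,"claw":0},{"delta_pos":[4.4,14,0],"spin":0,"claw":0},{"delta_pos":[4.4,14,0],"spin":0,"claw":0}]'
python3 - <<'E'
from h import *
import pickle
p=eyes.camera_params('wrist'); im=eyes.grab_frame('wrist'); cv2.imwrite('pics/w4.png',im); pickle.dump(p,open('w4.pkl','wb'))
s=bot.observe();print(s['position'],s['tool_rot'],s['force'])
th=1.2654;o=np.array([.51404,.0167]);R=np.array([[np.cos(th),-np.sin(th)],[np.sin(th),np.cos(th)]])
print('tcp board',R.T@(s['position'][:2]-o)*1e3)
g=cv2.convertScaleAbs(im[220:370,420:600],alpha=1.6,beta=20)
cv2.imwrite('pics/w4c.png',cv2.resize(g,None,fx=4,fy=4,interpolation=cv2.INTER_CUBIC))
E
```

```text
clock: 3.85
position: [0.5194, 0.0482, 0.0274]
tool_rot: [-3.136, 0.004, 1.265]
force: [0.1, -3.2, 1.1]
grip_width: 0.085
[0.5193738  0.04813181 0.02739966] [-3.13581618  0.00385472  1.26516791] [ 0.42749671 -2.91907021  1.54033812]
tcp board [31.58110971  4.3636425 ]
```

View pics/w4c.png

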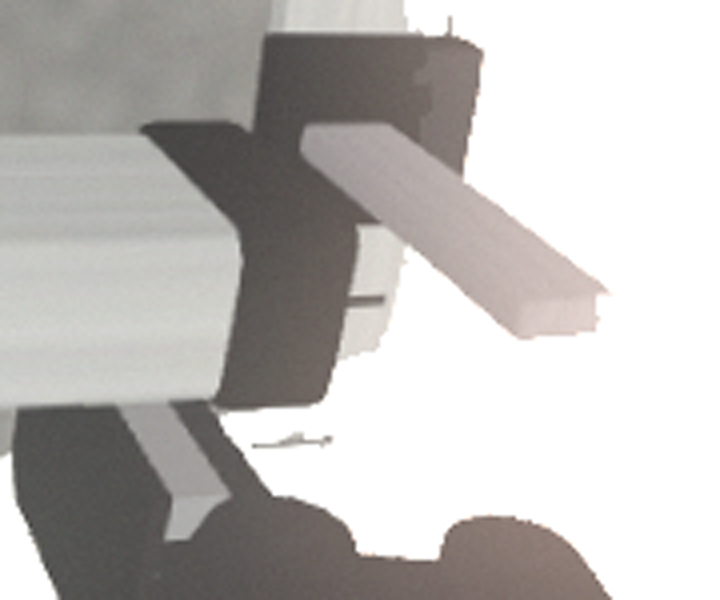

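The bar's top outer edge is at crop y≈231 and inner at y≈405. The blade's near top edge is at (520–595, 337), slightly beyond the bar's middle.

Run:
```python
from h import *
import pickle
p=pickle.load(open('w4.pkl','rb'))
th=1.2654;o=np.array([.51404,.0167]);R=np.array([[np.cos(th),-np.sin(th)],[np.sin(th),np.cos(th)]])
for n,c,z in (('near topL',(522,338),.072),('near topR',(595,334),.072),('far topL',(535,300),.072),('base near L',(303,153),.022),('bar out',(200,231),.064),('bar in',(200,405),.064),('bar in end',(320,405),.064),('bar out end',(350,231),.064)):
    u=(np.array(c)+.5)/4-.5+[420,220]; print(n,((R.T@(onz(p,*u,z,True)[:2]-o))*1e3).round(1))
```

```text
near topL [ 52.9 -74.5]
near topR [ 52.7 -83. ]
far topL [ 56.5 -74.9]
base near L [ 51.6 -75.9]
bar out [ 60.6 -44.8]
bar in [ 44.1 -47.6]
bar in end [ 43.2 -59.8]
bar out end [ 60.1 -59.2]
```

```bash
python3 -m jog '[{"delta_pos":[1.4,0.2,0],"spin":0,"claw":0},{"delta_pos":[1.4,0.2,0],"spin":0,"claw":0},{"delta_pos":[1.4,0.2,0],"spin":0,"claw":0},{"delta_pos":[1.4,0.2,0],"spin":0,"claw":0},{"delta_pos":[1.4,0.2,0],"spin":0,"claw":0}]' 40;  python3 - <<'E'
from h import *
th=1.2654;o=np.array([.51404,.0167]);R=np.array([[np.cos(th),-np.sin(th)],[np.sin(th),np.cos(th)]])
for i in range(4):
    s=bot.observe(); print('tcp board',R.T@(s['position'][:2]-o)*1e3,s['force'],s['clock'])
    eyes.grab_frame('side')
E
```

```text
clock: 4.4
position: [0.5204, 0.0482, 0.0273]
tool_rot: [-3.135, 0.004, 1.265]
force: [-2.8, -3.0, 0.6]
grip_width: 0.0855
tcp board [31.94130402  3.41976677] [-2.79975456 -2.97163868  0.62235314] 4.4
tcp board [31.91415519  3.41214694] [-3.08084157 -3.57938804  0.56821215] 4.45
tcp board [31.89502401  3.4186582 ] [-3.29526272 -3.94462053  1.37420956] 4.5
tcp board [31.91193885  3.46165834] [-3.09532338 -4.25859136  1.75789951] 4.55
```

```bash
python3 -m jog '[{"delta_pos":[0.1,0.2,0],"spin":0,"claw":0.3},{"delta_pos":[0.1,0.2,0],"spin":0,"claw":0.4},{"delta_pos":[0.1,0.2,0],"spin":0,"claw":0.5},{"delta_pos":[0.1,0.2,0],"spin":0,"claw":0.6},{"delta_pos":[0.1,0.2,0],"spin":0,"claw":0.7},{"delta_pos":[0.1,0.2,0],"spin":0,"claw":0.8},{"delta_pos":[0.1,0.2,0],"spin":0,"claw":1},{"delta_pos":[0.1,0.2,0],"spin":0,"claw":1}]' 40;  python3 - <<'E'
from h import *
import pickle
th=1.2654;o=np.array([.51404,.0167]);R=np.array([[np.cos(th),-np.sin(th)],[np.sin(th),np.cos(th)]])
for i in range(4):
    s=bot.observe(); print('tcp board',R.T@(s['position'][:2]-o)*1e3,s['force'],s['grip_width'])
    p=eyes.camera_params('wrist');im=eyes.grab_frame('wrist')
cv2.imwrite('pics/w5.png',im); pickle.dump(p,open('w5.pkl','wb'))
E
```

```text
clock: 5.4
position: [0.521, 0.0482, 0.0275]
tool_rot: [-3.136, 0.004, 1.265]
force: [0.8, -5.2, 4.6]
grip_width: 0.0328
tcp board [32.131723    2.78506202] [ 0.75950489 -5.15925788  4.62040312] 0.03284675945054433
tcp board [32.1077743   2.78352753] [ 0.69692085 -5.96245195  4.46208575] 0.032836891713665536
tcp board [32.11908106  2.79052175] [ 0.81531779 -4.54028274  4.67499112] 0.03251339608012105
tcp board [32.11192965  2.79818458] [ 1.2046415  -5.17646332  3.57124665] 0.032587584120768336
```

View pics/w5.png

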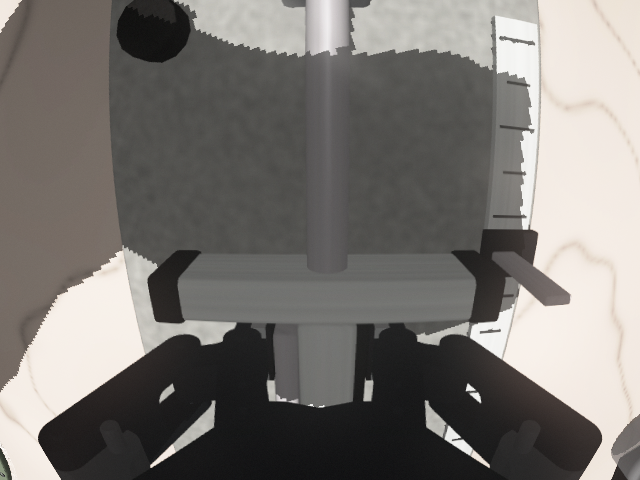

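The grip stopped at 32.7 mm with the lever parallel to the leg. The bar is at v 253–323 and the blade top at about (558,300). Final alignment check next.

Run:
```python
from h import *
im=cv2.imread('pics/w5.png')
g=cv2.convertScaleAbs(im[220:370,420:600],alpha=1.6,beta=20)
cv2.imwrite('pics/w5c.png',cv2.resize(g,None,fx=4,fy=4,interpolation=cv2.INTER_CUBIC))
```

```text
(no output)
```

View pics/w5c.png

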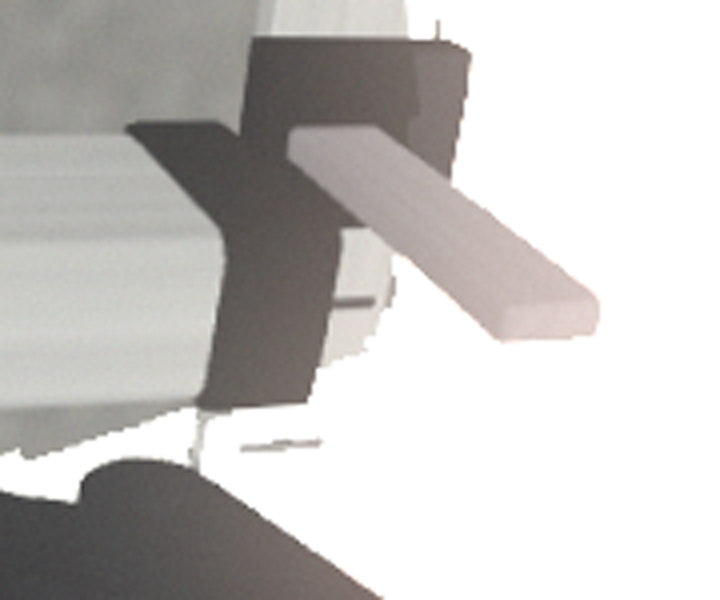

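Bar top edges are at y≈231 and 406 (x≈190). The blade's near top edge is at (500–595, 340–337).

Run:
```python
from h import *
import pickle
p=pickle.load(open('w5.pkl','rb'))
th=1.2654;o=np.array([.51404,.0167]);R=np.array([[np.cos(th),-np.sin(th)],[np.sin(th),np.cos(th)]])
for n,c,z in (('near topL',(502,341),.072),('near topR',(592,337),.072),('far topL',(515,304),.072),('base near L',(288,155),.022),('bar out',(190,231),.064),('bar in',(190,406),.064),('bar in end',(310,403),.064),('bar out end',(340,231),.064)):
    u=(np.array(c)+.5)/4-.5+[420,220]; print(n,((R.T@(onz(p,*u,z,True)[:2]-o))*1e3).round(1))
s=bot.observe(); print(R.T@(s['position'][:2]-o)*1e3,s['force'],s['grip_width'],s['clock'])
```

```text
near topL [ 53.1 -74. ]
near topR [ 52.7 -84.4]
far topL [ 56.6 -74.4]
base near L [ 51.7 -75.6]
bar out [ 60.9 -45.5]
bar in [ 44.4 -48.3]
bar in end [ 43.8 -60.3]
bar out end [ 60.5 -59.8]
[32.12148141  2.79601572] [ 0.96853053 -5.07325924  4.06448147] 0.032579219675418554 5.6
```

Run:
```python
from h import *
s=bot.observe(); print(s['clock'],s['grip_width'],s['force']); print(bot.job_done())
```

```text
5.6 0.032579219675418554 [ 0.96853053 -5.07325924  4.06448147]
the job is handed in; nothing more can be done
None
```

The leg is pulled out to the mark and its cam lever is squeezed closed. I handed the job in at 5.6 s with the gripper still holding both.

I lowered the open fingers astride the leg and lever, then pushed the cross-bar out by its inner face until its middle was level with the blade. With the leg held there, I closed the fingers on the lever and pad at 40 N.

**Last checks, from the wrist camera and robot state:**
- **Alignment:** the bar's middle is at 52.4 mm along the board and the blade's edge at about 52.7 mm, so they agree to roughly 0.5 mm. The foot of the blade gave 51.7 mm, but I assumed its height there, so I trusted the top edge.
- **Lever:** it looks parallel to the leg. The grip stopped at 32.6 mm, against the 34 mm stated for the closed width. I put the difference down to the rubber pad compressing or gripper calibration, but did not confirm which.
- **Hold:** position and grip were steady over the last readings, with about 7 N on the wrist. No other object was approached.

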